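Turn over the status flag of the weighed sample

TASK

The sample in the dropper bottle has been weighed: on the status rack, turn over the hinged flag in front of the dropper bottle by pushing it with the fingertips. Raise it by pushing its upright thumb lug (or its free edge) away from you, push it on over its hinge, and press it gently down until it lies level on the far side and shows its other face. Only push it, do not grip it, and leave the other two flags and all three containers as they stand.

Things in the scene. Friction and masses are not known exactly. Their poses are not given: they have to be found in the camera images.
- rack: grey status rack fixed on the bench, 200 x 290 x 10 mm base plate, three places side by side 100 mm apart, each a hinged flag with a container behind it. Origin on the bench below the middle flag's hinge, 75 mm from the plate's front edge, 125 mm from its rear edge. x away from the robot, y to its left along the hinge line, z up; turned by up to 8 degrees
- flag_left (a joint): angle of the left flag (seen from the robot). 0: level toward the robot, ring face up; pi/2: upright; pi: level away from the robot, bar face up. Starts propped up by 0.3 to 0.6; stops at 0 and pi. Stiff hinge (0.035 N m of friction; about 1 N at the free edge moves it): the flag stays where it is left, so it must be pushed all the way down
- hinge_left (a point): middle of the hinge axis of the left flag, fixed to the rack at +100 mm along its y, 60 mm above the bench; axes as the rack's. 4 mm steel ears stand at both sides of the flag up to 4 mm above the axis, thin posts under the flag 22 mm in front of and behind it; else the 48 mm between flag and base plate are open
- flag_left_edge (a point): middle of the free edge of the left flag: an aluminium plate, 60 mm from hinge axis to free edge, 46 mm wide, 4 mm thick, a raised ring on the face shown first, a raised bar on the other. The point lies half-way through the thickness and turns with the flag: x from edge to hinge, y along the hinge, z out of the ring face
- flag_left_lug (a point): top of the thumb lug of the left flag: a tab 20 mm wide (along the hinge) and 4 mm thick that stands square out of the ring face right at the hinge axis, 32 mm high, and turns with the flag: upright at joint 0, pointing away from the robot at pi/2, hanging down at pi. Pushing it away from the robot raises the flag; axes as at the free edge
- place_left (a point): centre of the left place, a thin 54 mm steel ring on top of the base plate (10 mm above the bench) 95 mm behind the left flag's hinge, where one container stands; the flag in front belongs to it
- flag_middle (a joint): angle of the middle flag (seen from the robot). 0: level toward the robot, ring face up; pi/2: upright; pi: level away from the robot, bar face up. Starts propped up by 0.3 to 0.6; stops at 0 and pi. Stiff hinge (0.035 N m of friction; about 1 N at the free edge moves it): the flag stays where it is left, so it must be pushed all the way down
- hinge_middle (a point): middle of the hinge axis of the middle flag, fixed to the rack at 0 mm along its y, 60 mm above the bench; axes as the rack's. 4 mm steel ears stand at both sides of the flag up to 4 mm above the axis, thin posts under the flag 22 mm in front of and behind it; else the 48 mm between flag and base plate are open
- flag_middle_edge (a point): middle of the free edge of the middle flag: an aluminium plate, 60 mm from hinge axis to free edge, 46 mm wide, 4 mm thick, a raised ring on the face shown first, a raised bar on the other. The point lies half-way through the thickness and turns with the flag: x from edge to hinge, y along the hinge, z out of the ring face
- flag_middle_lug (a point): top of the thumb lug of the middle flag: a tab 20 mm wide (along the hinge) and 4 mm thick that stands square out of the ring face right at the hinge axis, 32 mm high, and turns with the flag: upright at joint 0, pointing away from the robot at pi/2, hanging down at pi. Pushing it away from the robot raises the flag; axes as at the free edge
- place_middle (a point): centre of the middle place, a thin 54 mm steel ring on top of the base plate (10 mm above the bench) 95 mm behind the middle flag's hinge, where one container stands; the flag in front belongs to it
- flag_right (a joint): angle of the right flag (seen from the robot). 0: level toward the robot, ring face up; pi/2: upright; pi: level away from the robot, bar face up. Starts propped up by 0.3 to 0.6; stops at 0 and pi. Stiff hinge (0.035 N m of friction; about 1 N at the free edge moves it): the flag stays where it is left, so it must be pushed all the way down
- hinge_right (a point): middle of the hinge axis of the right flag, fixed to the rack at -100 mm along its y, 60 mm above the bench; axes as the rack's. 4 mm steel ears stand at both sides of the flag up to 4 mm above the axis, thin posts under the flag 22 mm in front of and behind it; else the 48 mm between flag and base plate are open
- flag_right_edge (a point): middle of the free edge of the right flag: an aluminium plate, 60 mm from hinge axis to free edge, 46 mm wide, 4 mm thick, a raised ring on the face shown first, a raised bar on the other. The point lies half-way through the thickness and turns with the flag: x from edge to hinge, y along the hinge, z out of the ring face
- flag_right_lug (a point): top of the thumb lug of the right flag: a tab 20 mm wide (along the hinge) and 4 mm thick that stands square out of the ring face right at the hinge axis, 32 mm high, and turns with the flag: upright at joint 0, pointing away from the robot at pi/2, hanging down at pi. Pushing it away from the robot raises the flag; axes as at the free edge
- place_right (a point): centre of the right place, a thin 54 mm steel ring on top of the base plate (10 mm above the bench) 95 mm behind the right flag's hinge, where one container stands; the flag in front belongs to it
- dropper_mid (a point): centre, half-way up, of the loose dropper bottle with a tapering rubber-bulb top, 35 mm in diameter, 103 mm tall; it stands upright on one of the three places of the rack, which one changes
- vial_mid (a point): centre, half-way up, of the loose small capped sample vial, 25 mm in diameter, 54 mm tall; it stands upright on one of the three places of the rack, which one changes
- beaker_mid (a point): centre, half-way up, of the loose small open glass beaker, 46 mm in diameter, 60 mm tall; it stands upright on one of the three places of the rack, which one changes
Things that resemble listed ones, but are neither listed nor needed, are in the scene too. What is shaped like the part that bears vial_mid but orange, purple or yellow is not meant.

How it is judged:
At the end, for the whole second after the job is handed in: The flag in front of the dropper bottle has been turned over to at least 2.97 rad (170 degrees; level is pi) and is at rest; the free edges of the other two flags are within 15 mm of where they began, and the three containers stand upright within 15 mm of where they began (((horizontal distance between place_left and dropper_mid below 0.04 m and value of joint flag_left above 2.97 rad and velocity of joint flag_left below 0.05 rad/s and distance of each of flag_middle_edge, flag_right_edge from where it was at the start of the episode below 0.015 m) or (horizontal distance between place_middle and dropper_mid below 0.04 m and value of joint flag_middle above 2.97 rad and velocity of joint flag_middle below 0.05 rad/s and distance of each of flag_left_edge, flag_right_edge from where it was at the start of the episode below 0.015 m) or (horizontal distance between place_right and dropper_mid below 0.04 m and value of joint flag_right above 2.97 rad and velocity of joint flag_right below 0.05 rad/s and distance of each of flag_left_edge, flag_middle_edge from where it was at the start of the episode below 0.015 m)) and distance of each of dropper_mid, vial_mid, beaker_mid from where it was at the start of the episode below 0.015 m and angle between each of dropper_mid, vial_mid, beaker_mid's own z axis and vertical below 0.15 rad); the robot touches nothing.
It fails at once if a container is lifted, shoved more than 20 mm or tipped (distance of any of dropper_mid, vial_mid, beaker_mid from where it was at the start of the episode above 0.02 m or angle between any of dropper_mid, vial_mid, beaker_mid's own z axis and vertical above 0.35 rad).
It fails at once if a flag that does not belong to the dropper bottle is moved (its free edge by more than 15 mm) ((not (horizontal distance between place_left and dropper_mid below 0.04 m) and distance of flag_left_edge from where it was at the start of the episode above 0.015 m) or (not (horizontal distance between place_middle and dropper_mid below 0.04 m) and distance of flag_middle_edge from where it was at the start of the episode above 0.015 m) or (not (horizontal distance between place_right and dropper_mid below 0.04 m) and distance of flag_right_edge from where it was at the start of the episode above 0.015 m)).
It fails at once if a flag is gripped between the fingers ((contact force between the fingers and flag_left above 0.3 N and x of the grasp point in the frame of flag_left_edge between -0.006 and 0.05 m and y of the grasp point in the frame of flag_left_edge between -0.045 and 0.045 m and z of the grasp point in the frame of flag_left_edge between -0.005 and 0.005 m) or (contact force between the fingers and flag_middle above 0.3 N and x of the grasp point in the frame of flag_middle_edge between -0.006 and 0.05 m and y of the grasp point in the frame of flag_middle_edge between -0.045 and 0.045 m and z of the grasp point in the frame of flag_middle_edge between -0.005 and 0.005 m) or (contact force between the fingers and flag_right above 0.3 N and x of the grasp point in the frame of flag_right_edge between -0.006 and 0.05 m and y of the grasp point in the frame of flag_right_edge between -0.045 and 0.045 m and z of the grasp point in the frame of flag_right_edge between -0.005 and 0.005 m)).
It fails at once if a flag is pushed with more than 40 N (contact force between anything else and flag_left above 40 N or contact force between anything else and flag_middle above 40 N or contact force between anything else and flag_right above 40 N).
It also fails if it takes over 48 s, if anything falls off the work surface, if the arm or the gripper's body presses on something with over 40 N, if the wrist force passes 120 N, or if a joint passes its speed limit or range.

ROBOT

A 6-joint arm with a two-finger parallel gripper is mounted at the origin on a cart in front of the work surface, level with it; the furniture and walls round the work are solid. World frame = base frame: x ahead of the robot, y to its left, z up, the work surface at z = 0. Lengths are in m, angles in rad, forces in N, time in s.
With the tool pointing down it reaches from about 0.375 to 0.925 m from the base axis. Payload 5.7 kg.
Tool frame: the origin (TCP) lies midway between the tips of the shut fingers; the grasp point (between the pads) lies 19 mm behind it; y points along the fingers, z is the direction in which the jaws open and shut, and the axes are right-handed (so a half turn about y gives the same grasp; the last joint's range is limited). The gripper opens to 85 mm and grips with 20 to 120 N. Pads are 22 mm wide; open, the fingers measure 114 mm over their backs; the gripper's body (76 mm by 85 mm) begins 54 mm behind the grasp point. The pads swing forward as they close: fully open they stand 13 mm farther back than shut.
Start: joints at [-1.392, 0.359, 1.51, -0, 1.272, -0.115], TCP at [0.174, -0.574, 0.231] pointing down, gripper open.
Joint ranges: [-2.97, 2.97], [-1.01, 2.36], [0.21, 2.38], [-0.96, 4.11], [0.2, 2.71], [-2.98, 2.98]. Speed limits (rad/s): [2.39, 2.39, 3.14, 3.14, 3.14, 3.14].

INTERFACE

Orientations are given as a rotation vector (axis times angle).
In Python, from workcell import manip gives the robot as it stands.
- The arm moves only by the tool drive_tool, never from a script. Its arguments are lists of equal length, an entry for each row: "rot": the turn, a rotation vector about the tool's x, y, z in degrees, a list of three; "linear": the shift along the tool's x, y, z in mm, a list of three; "claw": the finger opening in mm, from 0 to 85.4. In form: {"rot": [[rx, ry, rz], ...], "linear": [[tx, ty, tz], ...], "claw": [claw, ...]}. A call has 1 to 20 rows; each row shifts and turns the pose as measured when the row begins, along the tool's axes as they then stand; what a row does not reach is not made up. A row lasts 1/10 s, in which the tool goes at most 50 mm and 8.59 degrees, less where a joint would pass 70% of its speed; a pose out of reach is approached as far as the arm can. A call with a gripper value outside its range is refused whole. The fingers move at their own pace and stop on an object; "squeeze" is the grip in N (left out, the last holds). Time passes only in rows, so rows that do not move let the fingers close. It gives the time, the measured TCP pose, the force and the opening at its end, in the units of the state.
- manip.read_state(): the state, without advancing time (a new reading comes with each control period).
- manip.snapshot(name): name is "scene" or "side" or "wrist"; returns the picture (400x640x3 uint8, red, green, blue); there is no depth.
- manip.camera_model(name): a dict with "fx", "fy", "cx", "cy" (pixels), "camera_from_world" (4x4, takes a point from world to camera coordinates). Camera axes: x right, y down, z forward; pixel columns grow to the right and rows downward; lengths in m; the calibration is good to about 2 mm. A picture is of the moment at which its call begins: read the wrist's pose just before it. camera_model takes no time and is no camera call; for the wrist camera it gives the pose at the moment of the call.
- manip.job_done(): hands the job in, once; it reports no verdict.
Trained networks look in the newest picture that a camera, given by its name, has taken for a name from the list of things; names that differ only in an ending like _2 or _b are one class to them, and where a whole thing is asked for, a point or a joint stands for the part that bears it (a point fixed in the world has none). Each returns a list of dicts, best first, with "score" (0 to 1); they miss things now and then, are a little off and sometimes report something else, mostly with a low value. They report only what shows in the picture. A call takes as long as a camera call. They do not tell look-alikes from the thing itself.
- manip.trace(name, camera): "pixels" (400x640 bool, what is visible of it) and "box" ([left, top, width, height] in pixels, round what is visible of it).
The state is a dict: "clock": time; "joints": joint angles; "joint_vel": joint speeds; "effort": joint torques, N m; "eef_pos": TCP position; "tcp_rot": TCP orientation; "ft_force": force on the tool from outside, world axes, zero at the start; "moment": the same for the moment, N m; "opening": opening from 0.0 (shut) to 1.0 (fully open).
Only numpy, scipy, OpenCV 4.12 (cv2) and the standard library are available. Lean on these libraries where they do the work, as an engineer would, in place of code of your own. Each camera call takes 0.05 s, during which the arm holds its last target. There are 200 camera calls.

## Working session

There is one attempt and no reset: what is moved stays moved. The work goes in short steps, Python scripts to look and compute and a tool call to move; the robot and the scene stay as the last step left them, time stands still between calls to the robot, and variables do not carry over. Pictures are saved under pics/ and viewed, about 8 in all and at most 12, crops included, and the job is handed in when it is done.

Besides the shell and the picture viewer there is one more tool, called after ">>>" as name(argument=value, ...), one argument or row to a line, values as JSON. drive_tool: Moves the arm, as the interface text tells. Its arguments: {"type":"object","properties":{"rot":{"type":"array","items":{"type":"array","items":{"type":"number"}}},"linear":{"type":"array","items":{"type":"array","items":{"type":"number"}}},"claw":{"type":"array","items":{"type":"number"}},"squeeze":{"type":"number"}},"required":["rot","linear","claw"]}

```bash
mkdir -p pics; python3 - <<'E'
from workcell import manip
import cv2,numpy as np
s=manip.read_state(); print({k:np.round(v,3) for k,v in s.items()})
for n in("scene","side"):
    im=manip.snapshot(n); cv2.imwrite(f"pics/{n}0.png",im[:,:,::-1])
    c=manip.camera_model(n); print(n,c["fx"],c["cx"],c["cy"],np.round(c["camera_from_world"],3).tolist())
    for t in("dropper_mid","vial_mid","beaker_mid","flag_left","flag_middle","flag_right","flag_left_lug","rack"):
        print(t,[(round(float(d["score"]),2),np.round(d["box"]).tolist()) for d in manip.trace(t,n)][:5])
E
```

```text
{'clock': np.float64(0.0), 'joints': array([-1.392,  0.359,  1.511, -0.   ,  1.272, -0.115]), 'joint_vel': array([ 0.   ,  0.   , -0.001,  0.001, -0.002, -0.   ]), 'effort': array([ 1.0000e-03, -5.2762e+01, -2.7862e+01, -0.0000e+00,  1.3000e-02,
        0.0000e+00]), 'eef_pos': array([ 0.174, -0.574,  0.23 ]), 'tcp_rot': array([-0.305,  2.065, -2.062]), 'ft_force': array([-0.571, -0.908,  0.748]), 'moment': array([0.013, 0.024, 0.015]), 'opening': np.float64(1.0)}
scene 367.1308198645861 320.2109033905248 197.7235562552047 [[0.92, -0.392, 0.019, -0.634], [-0.293, -0.718, -0.632, 0.04], [0.261, 0.576, -0.775, 0.91], [0.0, 0.0, 0.0, 1.0]]
dropper_mid [(0.58, [309.0, 153.0, 18.0, 33.0]), (0.47, [272.0, 198.0, 29.0, 22.0]), (0.25, [256.0, 164.0, 30.0, 18.0])]
vial_mid [(0.66, [283.0, 290.0, 16.0, 22.0]), (0.65, [374.0, 161.0, 11.0, 17.0]), (0.54, [350.0, 178.0, 10.0, 17.0]), (0.46, [343.0, 225.0, 10.0, 21.0])]
beaker_mid [(0.59, [323.0, 188.0, 18.0, 32.0])]
flag_left [(0.83, [255.0, 164.0, 34.0, 20.0]), (0.33, [283.0, 231.0, 31.0, 23.0])]
flag_middle [(0.58, [269.0, 198.0, 35.0, 19.0])]

[... 359 characters left out ...]
opper_mid [(0.9, [297.0, 163.0, 15.0, 51.0]), (0.59, [223.0, 185.0, 160.0, 109.0])]
vial_mid [(0.81, [281.0, 280.0, 18.0, 37.0]), (0.76, [350.0, 189.0, 9.0, 27.0]), (0.7, [371.0, 179.0, 8.0, 25.0]), (0.65, [350.0, 219.0, 12.0, 31.0]), (0.32, [232.0, 181.0, 33.0, 22.0])]
beaker_mid [(0.57, [318.0, 195.0, 22.0, 36.0]), (0.38, [235.0, 180.0, 32.0, 23.0])]
flag_left [(0.65, [296.0, 164.0, 15.0, 50.0]), (0.6, [351.0, 219.0, 11.0, 31.0]), (0.59, [230.0, 183.0, 42.0, 20.0])]
flag_middle [(0.63, [251.0, 199.0, 40.0, 19.0]), (0.15, [233.0, 182.0, 34.0, 21.0])]
flag_right [(0.64, [273.0, 216.0, 47.0, 27.0])]
flag_left_lug [(0.54, [234.0, 180.0, 38.0, 20.0])]
rack [(0.81, [225.0, 185.0, 157.0, 107.0])]
```

```bash
python3 - <<'E'
import cv2,numpy as np
a=cv2.imread("pics/scene0.png");b=cv2.imread("pics/side0.png")
A=cv2.resize(a[130:300,230:400],(600,600),interpolation=cv2.INTER_CUBIC)
cv2.imwrite("pics/c0.png",A)
B=cv2.resize(b[150:310,210:400],(760,640)[:2],interpolation=cv2.INTER_CUBIC)
cv2.imwrite("pics/c1.png",cv2.resize(b[150:300,210:400],(760,600),interpolation=cv2.INTER_CUBIC))
E
```

```text
(no output)
```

View pics/c1.png

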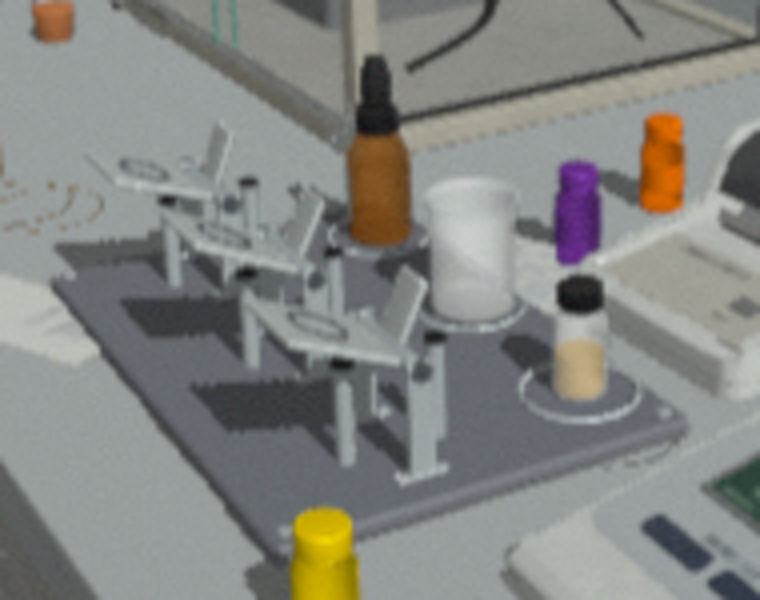

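View pics/c0.png

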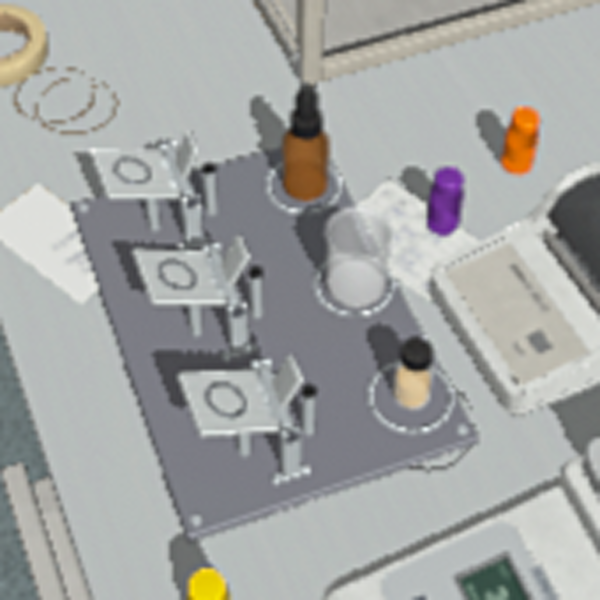

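The dropper bottle (brown, side crop 380,190; scene crop 305,155) stands on the left, far place; the beaker is in the middle. The vial on the rack (black cap, side crop 580,340) is the real one, and the purple, orange and yellow ones are look-alikes. So the left flag is the target. Next I fit the rack pose.

```bash
cat > h.py <<'E'
from workcell import manip
import numpy as np
from scipy.spatial.transform import Rotation as R
def proj(cam,P):
    T=np.array(cam["camera_from_world"]);q=np.atleast_2d(P)@T[:3,:3].T+T[:3,3]
    return np.c_[cam["fx"]*q[:,0]/q[:,2]+cam["cx"],cam["fy"]*q[:,1]/q[:,2]+cam["cy"]]
def w(p,P):  # rack->world
    c,s=np.cos(p[2]),np.sin(p[2]);P=np.atleast_2d(P)
    return np.c_[p[0]+c*P[:,0]-s*P[:,1],p[1]+s*P[:,0]+c*P[:,1],P[:,2]]
E
python3 - <<'E'
from h import *
from scipy.optimize import least_squares
S,D=manip.camera_model("scene"),manip.camera_model("side")
P=dict(fl=(-.075,.145,.01),fr=(-.075,-.145,.01),rr=(.125,-.145,.01),L=(.095,.1,.01),M=(.095,0,.01),Rr=(.095,-.1,.01))
s=dict(fl=(75,205),fr=(195,533),rr=(476,440),L=(305,186),M=(355,288),Rr=(413,397))
d=dict(fl=(55,278),fr=(275,555),rr=(686,423),L=(380,238),M=(472,300),Rr=(580,392))
k=list(P);PP=np.array([P[i] for i in k])
so=np.array([s[i] for i in k])*170/600+[230,130]; do=np.array([d[i] for i in k])*.25+[210,150]
f=lambda p:np.r_[(proj(S,w(p,PP))-so).ravel(),(proj(D,w(p,PP))-do).ravel()]
r=least_squares(f,[.6,.1,0],loss="soft_l1"); print(r.x,np.round(f(r.x).reshape(2,-1,2),1).tolist())
p=r.x
# flag angles from edge corners and lug top (side+scene)
obs={ 'left':[(-.023,(125,190),D,0)],}
def pts(th,y):
    c,sn=np.cos(th),np.sin(th)
    e=[(-.06*c,y+o,.06+.06*sn) for o in(.023,-.023)]; l=[(.032*sn,y+o,.06+.032*c) for o in(.01,-.01)]
    return w(p,np.array(e+l))
o={.1:[(88,155),(125,190),(222,125),(207,178)]}
for y in(.1,0,-.1):
  for th in(.3,.45,.6):
    print(y,th,'side',np.round((proj(D,pts(th,y))-[210,150])*4).astype(int).tolist(),'scene',np.round((proj(S,pts(th,y))-[230,130])*600/170).astype(int).tolist())
st=manip.read_state();print(np.round(R.from_rotvec(st["tcp_rot"]).as_matrix(),3).tolist(),st["eef_pos"])
print("hingeL",w(p,(0,.1,.06)))
E
```

```text
[ 0.516545   -0.24596914 -0.03703828] [[[-1.3, -0.6], [-2.3, 2.0], [1.8, 0.2], [0.3, 0.2], [0.2, -0.5], [-0.2, 0.6]], [[-1.7, -1.4], [-0.3, -1.0], [2.2, -1.4], [0.2, -1.2], [-0.1, 1.2], [0.3, -0.3]]]
0.1 0.3 side [[82, 158], [112, 189], [215, 117], [231, 129]] scene [[91, 155], [108, 202], [187, 131], [196, 151]]
0.1 0.45 side [[87, 141], [117, 171], [224, 119], [239, 131]] scene [[94, 146], [111, 193], [193, 131], [202, 151]]
0.1 0.6 side [[94, 125], [125, 154], [232, 122], [247, 134]] scene [[99, 136], [117, 183], [199, 132], [208, 152]]
0 0.3 side [[152, 229], [189, 267], [297, 183], [316, 197]] scene [[130, 261], [150, 315], [233, 236], [243, 259]]
0 0.45 side [[157, 211], [195, 247], [306, 184], [325, 199]] scene [[133, 252], [154, 306], [240, 236], [250, 258]]
0 0.6 side [[165, 193], [203, 229], [315, 187], [333, 202]] scene [[139, 242], [160, 296], [246, 236], [256, 259]]
-0.1 0.3 side [[237, 316], [283, 362], [397, 263], [419, 281]] scene [[175, 383], [198, 446], [286, 356], [297, 382]]
-0.1 0.45 side [[243, 295], [290, 341], [406, 264], [429, 282]] scene [[179, 374], [202, 436], [293, 356], [304, 382]]
-0.1 0.6 side [[253, 275], [300, 320], [415, 267], [438, 285]] scene [[185, 365], [209, 427], [299, 356], [311, 382]]
[[-0.957, -0.0, 0.29], [-0.29, 0.0, -0.957], [0.0, -1.0, -0.0]] [ 0.173724   -0.57425309  0.23126431]
hingeL [[ 0.52024799 -0.14603772  0.06      ]]
```

>>> drive_tool(
  rot=[
    [0,6.3,0],
    [0,6.3,0],
    [0,6.3,0],
    [0,0,0],
    [0,0,0],
    [0,0,0],
    [0,0,0],
    [0,0,0],
    [0,0,0],
    [0,0,0],
    [0,0,0],
    [0,0,0],
    [0,0,0],
    [0,0,0],
    [0,0,0],
    [0,0,0],
  ],
  linear=[
    [0,0,0],
    [0,0,0],
    [0,0,0],
    [-23,0,-36],
    [-23,0,-36],
    [-23,0,-36],
    [-23,0,-36],
    [-23,0,-36],
    [-23,0,-36],
    [-23,0,-36],
    [-23,0,-36],
    [-23,0,-36],
    [-23,0,-36],
    [-23,0,-36],
    [-23,0,-36],
    [0,0,0],
  ],
  claw=[0,0,0,0,0,0,0,0,0,0,0,0,0,0,0,0],
  squeeze=20,
)

```text
clock: 2.5
eef_pos: [0.4831, -0.1453, 0.2316]
tcp_rot: [-0.069, -2.188, 2.204]
ft_force: [-0.7, 0.1, -0.1]
opening: -0.001
```

```bash
cat >> h.py <<'E'
p=np.array([0.5165,-0.2460,-0.0370])
def tcp():
    st=manip.read_state();e=np.array(st["eef_pos"]);c,s=np.cos(p[2]),np.sin(p[2]);d=e[:2]-p[:2]
    return np.round(1000*np.array([c*d[0]+s*d[1],-s*d[0]+c*d[1]-.1,e[2]-.06]),1),np.round(R.from_rotvec(st["tcp_rot"]).as_matrix(),3).tolist(),np.round(st["ft_force"],1),st["clock"]
E
python3 - <<'E'
from h import *
import cv2
print(tcp())
W=manip.camera_model("wrist");im=manip.snapshot("wrist")[:,:,::-1].copy()
cv2.imwrite("pics/w1raw.png",im)
pt=[(-.06,.123,.06),(0,.123,.06),(0,.077,.06),(.095,.1,.01),(.095,0,.01),(0,.1,.06),(-.075,.145,.01)]
for q in proj(W,w(p,pt)): cv2.drawMarker(im,tuple(int(v) for v in q),(0,0,255),0,10)
print(np.round(proj(W,w(p,pt))).tolist())
S=manip.camera_model("scene");cv2.imwrite("pics/w1.png",im)
E
```

```text
(array([-37.1,  -0.6, 171.6]), [[-0.998, 0.007, -0.056], [0.056, -0.007, -0.998], [-0.007, -1.0, 0.007]], array([-0.7,  0.1, -0.1]), 2.5)
[[294.0, 206.0], [291.0, 147.0], [339.0, 146.0], [313.0, 45.0], [411.0, 43.0], [315.0, 146.0], [278.0, 205.0]]
```

View pics/w1.png

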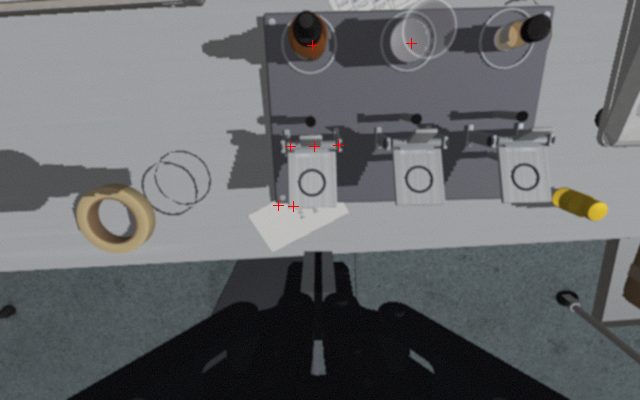

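The wrist picture shows the left hinge at about (313,147), against a predicted (315,146), so the fit is good to about 3 mm. I go down in front of the lug.

>>> drive_tool(
  rot=[
    [0,0,0],
    [0,0,0],
    [0,0,0],
    [0,0,0],
    [0,0,0],
    [0,0,0],
  ],
  linear=[
    [-7,30,-1],
    [-7,30,-1],
    [-7,30,-1],
    [0,30,0],
    [0,25,0],
    [0,0,0],
  ],
  claw=[0,0,0,0,0,0],
)

```text
clock: 3.15
eef_pos: [0.5044, -0.1532, 0.0846]
tcp_rot: [-0.075, -2.182, 2.212]
ft_force: [-0.2, -0.5, 0.1]
opening: -0.005
```

```bash
python3 - <<'E'
from h import *
import cv2
print(tcp()[::2])
b=manip.snapshot("side")[:,:,::-1]
cv2.imwrite("pics/s2.png",cv2.resize(b[130:230,210:370],(800,500),interpolation=cv2.INTER_CUBIC))
E
```

```text
(array([-15.5,  -7.7,  24.6]), array([-0.2, -0.5,  0.1]))
```

View pics/s2.png

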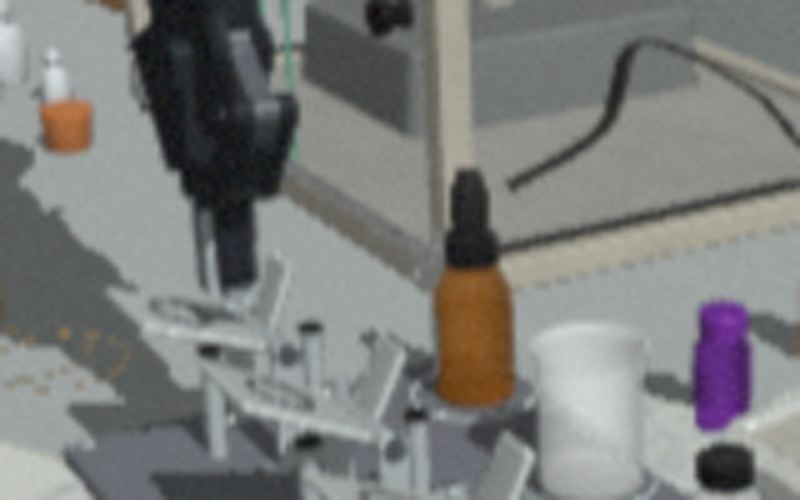

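The fingertips (235,285) are above the plate, just in front of the left lug (270,290). They are about 10 mm too far right, so I correct that and then push along the arc.

>>> drive_tool(
  rot=[
    [0,0,0],
    [0,0,0],
    [0,0,0],
    [0,0,0],
    [0,0,0],
    [0,0,0],
    [0,0,0],
  ],
  linear=[
    [0,0,-10],
    [-5,0,0],
    [-5,0,0],
    [-5,1,0],
    [-5,2,0],
    [-4,2,0],
    [0,0,0],
  ],
  claw=[0,0,0,0,0,0,0],
)

```text
clock: 3.9
eef_pos: [0.5354, -0.1469, 0.0873]
tcp_rot: [-0.088, -2.181, 2.222]
ft_force: [0.4, 0.7, -0.1]
opening: 0.006
```

```bash
python3 - <<'E'
from h import *
print(tcp()[::2])
E
```

```text
(array([15.2, -0.3, 27.3]), array([ 0.4,  0.7, -0.1]))
```

```bash
python3 - <<'E'
from h import *
import cv2
b=manip.snapshot("side")[:,:,::-1]
cv2.imwrite("pics/s3.png",cv2.resize(b[130:230,210:370],(800,500),interpolation=cv2.INTER_CUBIC))
print(tcp())
E
```

```text
(array([15. , -0.3, 27.3]), [[-0.998, 0.02, -0.059], [0.058, -0.019, -0.998], [-0.022, -1.0, 0.018]], array([-0.1,  0.2,  0.2]), 3.95)
```

View pics/s3.png

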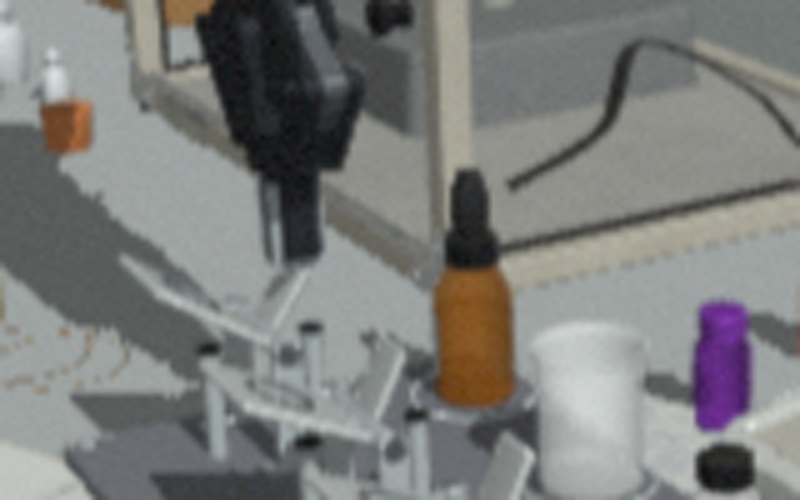

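The flag is raised to about 0.7 rad, but the tip has ridden up to the lug top. The flag is now steep enough to push at its free edge, so I back off, go over it and come down on the robot side.

>>> drive_tool(
  rot=[
    [0,0,0],
    [0,0,0],
    [0,0,0],
    [0,0,0],
    [0,0,0],
    [0,0,0],
    [0,0,0],
    [0,0,0],
    [0,0,0],
  ],
  linear=[
    [0,-25,0],
    [0,-25,-1],
    [30,0,0],
    [30,0,-1],
    [30,0,0],
    [0,0,0],
    [0,30,0],
    [0,32,0],
    [0,0,0],
  ],
  claw=[0,0,0,0,0,0,0,0,0],
)

```text
clock: 4.85
eef_pos: [0.4461, -0.141, 0.0743]
tcp_rot: [-0.095, -2.181, 2.228]
ft_force: [-1.2, -0.1, -0.4]
opening: -0.004
```

```bash
python3 - <<'E'
from h import *
import cv2
print(tcp())
b=manip.snapshot("side")[:,:,::-1]
cv2.imwrite("pics/s4.png",cv2.resize(b[130:230,210:370],(800,500),interpolation=cv2.INTER_CUBIC))
E
```

```text
(array([-74.3,   2.3,  14.3]), [[-0.998, 0.027, -0.059], [0.059, -0.022, -0.998], [-0.028, -0.999, 0.02]], array([-1.2, -0.1, -0.4]), 4.85)
```

View pics/s4.png

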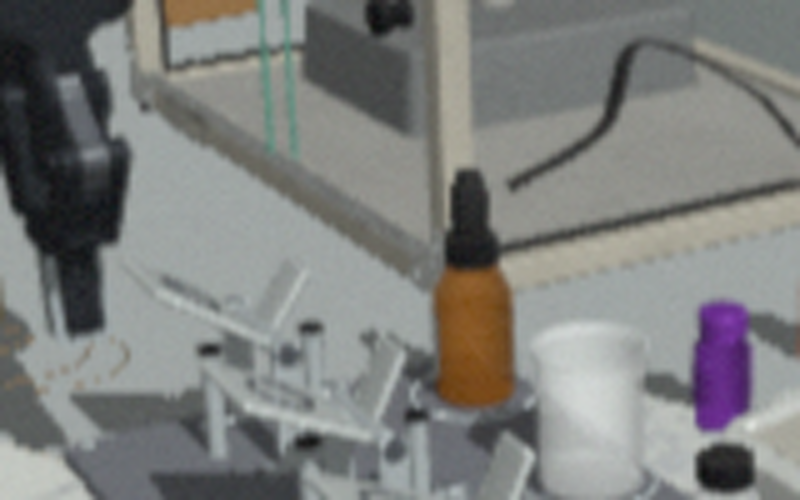

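>>> drive_tool(
  rot=[
    [-1.1,0,-1.6],
    [0,0,0],
    [0,0,0],
    [0,0,0],
    [0,0,0],
    [0,0,0],
    [0,0,0],
    [0,0,0],
    [0,0,0],
    [0,0,0],
    [0,0,0],
    [0,0,0],
    [0,0,0],
  ],
  linear=[
    [0,0,0],
    [-8,0,0],
    [-7,0,0],
    [-5,-4,0],
    [-5,-4,0],
    [-5,-3,0],
    [-5,-3,0],
    [-6,-2,0],
    [-6,-2,0],
    [-6,-1,0],
    [-6,-1,0],
    [-6,0,0],
    [0,0,0],
  ],
  claw=[0,0,0,0,0,0,0,0,0,0,0,0,0],
)

```text
clock: 6.2
eef_pos: [0.5147, -0.1448, 0.1024]
tcp_rot: [-0.055, -2.186, 2.196]
ft_force: [0.1, 0.5, 0.7]
opening: 0.0
```

```bash
python3 - <<'E'
from h import *
import cv2
print(tcp())
b=manip.snapshot("side")[:,:,::-1]
cv2.imwrite("pics/s5.png",cv2.resize(b[130:230,210:370],(800,500),interpolation=cv2.INTER_CUBIC))
E
```

```text
(array([-5.6,  1.1, 42.4]), [[-0.998, -0.005, -0.055], [0.055, -0.004, -0.998], [0.005, -1.0, 0.004]], array([0.1, 0.5, 0.7]), 6.2)
```

View pics/s5.png

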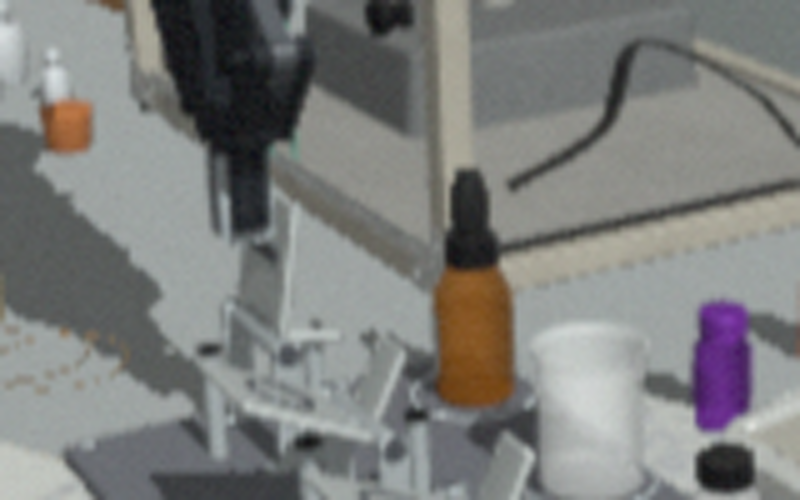

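The flag is upright: its edge is at (285,195) and the lug points away at (320,333). I push on over along the arc.

>>> drive_tool(
  rot=[
    [0,0,0],
    [0,0,0],
    [0,0,0],
    [0,0,0],
    [0,0,0],
    [0,0,0],
    [0,0,0],
    [0,0,0],
    [0,0,0],
    [0,0,0],
    [0,0,0],
  ],
  linear=[
    [-3,1,0],
    [-4,1,0],
    [-5,2,0],
    [-5,2,0],
    [-4,3,0],
    [-4,3,0],
    [-3,4,0],
    [-3,4,0],
    [-2,5,0],
    [-2,5,0],
    [0,0,0],
  ],
  claw=[0,0,0,0,0,0,0,0,0,0,0],
)

```text
clock: 7.35
eef_pos: [0.5515, -0.1469, 0.0686]
tcp_rot: [-0.054, -2.186, 2.194]
ft_force: [0.9, 0.4, 0.7]
opening: -0.001
```

```bash
python3 - <<'E'
from h import *
import cv2
print(tcp())
b=manip.snapshot("side")[:,:,::-1]
cv2.imwrite("pics/s6.png",cv2.resize(b[130:230,210:370],(800,500),interpolation=cv2.INTER_CUBIC))
E
```

```text
(array([31.3,  0.4,  8.6]), [[-0.998, -0.007, -0.055], [0.055, -0.004, -0.998], [0.006, -1.0, 0.004]], array([0.9, 0.4, 0.7]), 7.35)
```

View pics/s6.png

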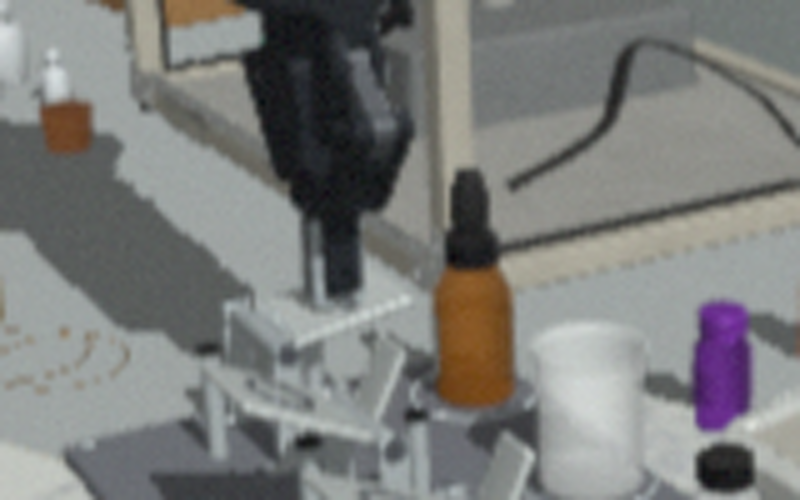

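The flag is nearly level on the far side (edge about (405,300), still slightly raised) and the bottle is untouched. I press down gently.

>>> drive_tool(
  rot=[
    [0,0,0],
    [0,0,0],
    [0,0,0],
    [0,0,0],
    [0,0,0],
  ],
  linear=[
    [0,2,0],
    [0,2,0],
    [0,1.5,0],
    [0,1,0],
    [0,1,0],
  ],
  claw=[0,0,0,0,0],
)

```text
clock: 7.9
eef_pos: [0.5522, -0.1471, 0.0619]
tcp_rot: [-0.057, -2.186, 2.196]
ft_force: [-1.8, 0.4, 11.1]
opening: 0.001
```

```bash
python3 - <<'E'
from h import *
print(tcp())
E
```

```text
(array([32. ,  0.1,  1.9]), [[-0.998, -0.004, -0.056], [0.056, -0.004, -0.998], [0.004, -1.0, 0.004]], array([-1.8,  0.4, 11.1]), 7.9)
```

An 11 N reaction at z = hinge + 1.9 mm means the flag is on its stop. I retreat straight up, then back.

>>> drive_tool(
  rot=[
    [0,0,0],
    [0,0,0],
    [0,0,0],
    [0,0,0],
    [0,0,0],
    [0,0,0],
    [0,0,0],
    [0,0,0],
    [0,0,0],
    [0,0,0],
  ],
  linear=[
    [0,-10,0],
    [0,-25,0],
    [0,-30,0],
    [0,-30,0],
    [0,-30,0],
    [30,0,0],
    [30,0,0],
    [30,0,0],
    [0,0,0],
    [0,0,0],
  ],
  claw=[0,0,0,0,0,0,0,0,0,0],
)

```text
clock: 8.9
eef_pos: [0.4597, -0.1421, 0.1974]
tcp_rot: [-0.058, -2.185, 2.2]
ft_force: [0.4, -0.7, 1.1]
opening: 0.002
```

```bash
python3 - <<'E'
from h import *
import cv2
print(tcp()[::2])
b=manip.snapshot("side")[:,:,::-1].copy()
q=[]
for th in(2.8,2.97,3.14):
    q.append(np.round((proj(manip.camera_model("side"),w(p,[(-.06*np.cos(th),.077,.06+.06*np.sin(th)),(-.06*np.cos(th),.123,.06+.06*np.sin(th))]))-[210,150])*4).tolist())
print(q)
cv2.imwrite("pics/s7.png",cv2.resize(b[150:300,210:400],(760,600),interpolation=cv2.INTER_CUBIC))
a=manip.snapshot("scene")
for n in("dropper_mid","vial_mid","beaker_mid"):
    for c in("scene","side"): print(n,c,[np.round(d["box"]).tolist() for d in manip.trace(n,c)][:4])
E
```

```text
(array([-60.6,   1.8, 137.4]), array([ 0.4, -0.7,  1.1]))
[[[329.0, 139.0], [291.0, 112.0]], [[334.0, 156.0], [297.0, 128.0]], [[336.0, 174.0], [299.0, 146.0]]]
dropper_mid scene [[310.0, 154.0, 12.0, 29.0], [253.0, 168.0, 113.0, 115.0]]
dropper_mid side [[298.0, 165.0, 13.0, 50.0], [272.0, 215.0, 47.0, 23.0]]
vial_mid scene [[342.0, 226.0, 13.0, 18.0], [373.0, 161.0, 8.0, 17.0], [351.0, 176.0, 9.0, 19.0], [281.0, 290.0, 16.0, 23.0]]
vial_mid side [[350.0, 220.0, 10.0, 31.0], [350.0, 191.0, 10.0, 23.0], [281.0, 278.0, 19.0, 37.0], [370.0, 180.0, 10.0, 24.0]]
beaker_mid scene [[322.0, 185.0, 21.0, 33.0], [248.0, 167.0, 118.0, 117.0]]
beaker_mid side [[317.0, 196.0, 21.0, 38.0]]
```

View pics/s7.png

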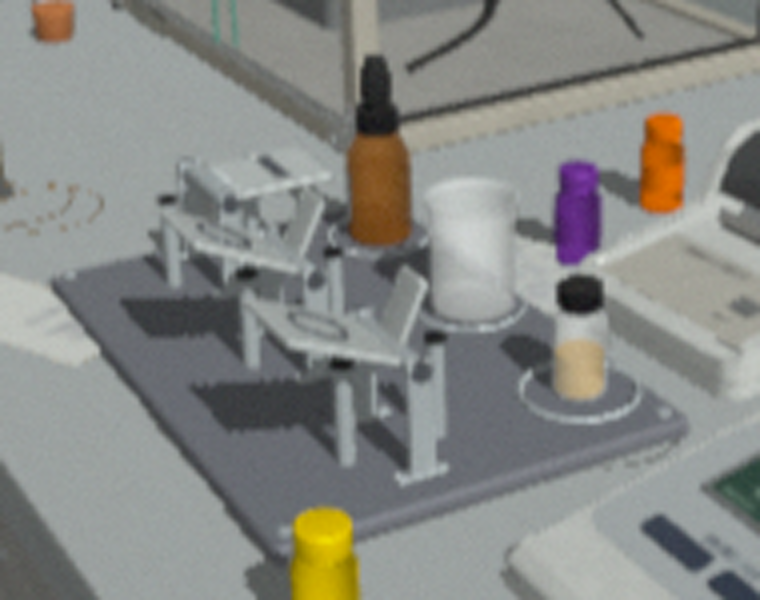

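The edge corners at (330,175) and (293,148) match the level prediction of (336,174) and (299,146). For 2.97 rad they would be at (334,156) and (297,128). The bar face shows, and the other flags and the containers look unchanged.

```bash
python3 -c "
from workcell import manip
print(manip.job_done())"
```

```text
the job is handed in; nothing more can be done
None
```

I turned over the left flag, the one in front of the dropper bottle, using only the shut fingertips, and handed the job in at about 9 s. The hand-in gives no verdict.

**How it went:** I pushed the lug first, but the tip rode up to the lug's top at about 0.7 rad. I then went over the flag and pushed its free edge from the robot side, on over the hinge. I pressed it onto its stop, where the reaction read about 11 N, then moved clear.

**Last checks:**
- **Flag:** the last side picture shows the flag level on the far side with its bar face up. Its edge corners are within about 1.5 camera pixels of the prediction for pi, and well away from the one for 2.97 rad.
- **Containers:** the detection boxes for all three match the start to within about 3 pixels, apart from a partly cut dropper box in the scene camera.
- **Other flags:** the middle and right flags look unchanged by eye, but I did not measure them numerically.
- **Robot:** the arm is clear of everything, and the wrist force is about 1 N, near the readings at the start.

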